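# Clear, shut and pin a hinged resin mould, and hold it pressed shut

## Task

Get the hinged specimen mould ready for filling: take the bar of hardened resin left from the last casting off its lower half and put it in the waste tub, then swing the upper half down and push the collared locking pin from the stand down through the holes in both front lugs. Lift springs keep the halves slightly apart, so press the pin down until its collar has pushed the mould fully shut, and finish there, with the gripper still on the pin and pressing: do not let go. Leave the knock-out rod in the stand and the bottle, beaker and slide box where they are.

Things in the scene. Friction and masses are not known exactly. Their poses are not given: they have to be found in the camera images.
- mould: Lower half of the aluminium mould, bolted down. Origin: centre of the underside of its 150 x 200 x 6 mm dark base plate; +x points to the hinge, -x to the lug, y along the hinge, z up. Block on the plate 110 (x) x 160 (y) mm, flat top (parting face) at z = 36 mm, six wells 16 mm wide. Two 10 mm round-topped spring plungers stand 9 mm above the face at x = -45, y = +-70 mm.
- hinge_mid (a point): Middle of the hinge axis: 61 mm from the mould's origin along its +x, 36 mm above the bench. The axis runs along the mould's y; axes as the mould's.
- lid (a joint): Hinge angle of the upper half, rad: 0 fully shut (hard stop), 1.57 upright, 2.0 stop, leaning away from the lug. Starts and stays (stiff hinge) at 1.64 to 1.80. Pushed over to below 1.2 it sinks by its own weight in about 1 s and rests on the two plungers at about 0.05 (7 mm open at the lug). About 8 N down on the lug shuts it from there; let go, it rises again.
- lid_edge (a point): Point on the upper half: middle of its free edge (along the hinge), mid-thickness, 116 mm from the hinge axis. The upper half is a flat 12 mm plate, 5 to 116 mm from the axis, 160 mm wide, 0.57 kg, with a 44 mm wide lug from the middle of its free edge out to 152 mm from the axis. Its face towards the lower half passes through the hinge axis.
- base_hole (a point): Mouth of the upright 12 mm hole in the lower half's lug, on its top face, 36 mm above the bench and 135 mm from the hinge axis; 30 mm deep. Lug 44 mm wide. The upper half's lug, 12 mm thick, has the same hole, straight above when shut (upper mouth then 48 mm above the bench; on the springs about 7 mm higher, tilted 0.05 rad, still in line within 1 mm). Axes as the mould's.
- pin_head (a point): Locking pin, plain steel, loose, 0.12 kg, 80 mm long, upright in one of the stand's two holes: point on its axis in the middle of its round knurled head (18 mm thick, 36 mm tall), 64 mm above its tip, 20 mm above its collar's top. Below the head: a collar 26 mm wide, 6 mm thick, then a shaft 10 mm thick, 38 mm long, with a tapered foot. z along the pin, up.
- pin_tip (a point): Centre of the locking pin's foot (the end of its shaft), z up along the pin. With the collar on the shut mould it is 26 mm below base_hole.
- rod_mid (a point): Knock-out rod, the other pin in the stand, to be left there: a plain 10 mm steel rod without collar, an 18 mm black ball on top, 103 mm long; point on its axis 50 mm above its foot.
- stand: Black plastic pin stand, 112 (x) x 46 (y) x 48 (z) mm, fixed; origin at the centre of its underside. Two holes 11.5 mm wide, 42 mm deep, at x = +-35 mm, y = 0. The locking pin's collar rests on its top, tip 10 mm above the bench; which hole it is in varies. Stand and tub swap sides of the mould.
- tub: Grey plastic waste tub, open on top, 150 (x) x 120 (y) x 65 (z) mm, wall 4 mm, fixed; origin at the centre of its underside.
- runner_mid (a point): Waste runner of the last casting, hardened resin, honey-coloured, loose, 18 g: a flat bar 56 (x) x 20 (y) x 12 (z) mm with three 8 mm thick stubs up to 8 mm tall on top, lying flat on the mould's parting face, turned any way. Centre of the bar, 6 mm above the face.
- bottle_mid (a point): Amber reagent bottle, 64 mm wide, 135 mm tall, loose, bystander: point half-way up.
- beaker_mid (a point): Clear beaker, 68 mm wide, 85 mm tall, loose, bystander: point half-way up.
- slidebox_mid (a point): White slide box, 85 x 101 x 33 mm, loose, bystander: point half-way up.
Things that resemble listed ones, but are neither listed nor needed, are in the scene too. What is shaped like the tub but purple is not meant.

How it is judged:
By the outcome, as a careful person would: the job done as asked, in the order asked, and still so for the second after the job is handed in, while the arm keeps its last pose, push and grip.
It also fails if it takes over 72 s, if anything falls off the work surface, if the arm or the gripper's body presses on something with over 40 N, if the wrist force passes 120 N, or if a joint passes its speed limit or range.

## Robot

A 6-joint arm with a two-finger parallel gripper is mounted at the origin on the work surface. World frame = base frame: x ahead of the robot, y to its left, z up, the work surface at z = 0. Lengths are in mm, angles in rad, forces in N, time in s.
With the tool pointing down it reaches from about 350 to 975 mm from the base axis. Payload 7.1 kg.
Tool frame: the origin (TCP) lies at the very end of the fingers, on their centre line; the grasp point (between the pads) lies 19 mm behind it; y points along the fingers, x is the direction in which the jaws open and shut, and the axes are right-handed (so a half turn about y gives the same grasp; the last joint's range is limited). The gripper opens to 88 mm and grips with 3 to 60 N. Pads are 20 mm wide; open, the fingers measure 115 mm over their backs; the gripper's body (75 mm by 178 mm) begins 61 mm behind the grasp point.
Start: joints at [1.108, 0.423, 1.63, -0, 1.089, -0.019], TCP at [268.326, 564.452, 222.675] pointing down, gripper open.
Joint ranges: [-3, 3], [-0.9, 2.11], [0.09, 2.58], [-1.31, 4.45], [0.11, 2.69], [-2.54, 2.54]. Speed limits (rad/s): [2.39, 2.39, 3.01, 3.14, 3.14, 3.14].

## Interface

Orientations are given as a rotation vector (axis times angle).
In Python, from workcell import ctrl gives the robot as it stands. The module is installed in compiled form; this text tells all that it offers.
- The arm moves only by the tool jog_arm, never from a script. Its argument "steps" is a list of rows, each an object with "turn": the turn, a rotation vector about the world's x, y, z scaled (see below), a list of three; "dp": the shift along the world's x, y, z scaled (see below), a list of three; "claw": the opening, from 0 (shut) to 1 (fully open). In form: [{"turn": [wx, wy, wz], "dp": [x, y, z], "claw": claw}, ...]. A call has 1 to 12 rows; each row is the pose to reach, as a shift and turn from the pose measured when the call began, turning the shorter way round; what a row does not reach only later rows make up. The controller multiplies each number of a shift by 80 mm and each number of a turn by pi rad. A row lasts 1/12 s, in which the tool goes at most 41.7 mm and 7.16 degrees, less where a joint would pass 70% of its speed; a pose out of reach is approached as far as the arm can. A call with a number of a shift or a turn outside -1 to 1 is refused whole. A call with a gripper value outside its range is refused whole. The fingers move at their own pace and stop on an object; the grip force is fixed at half the most. Time passes only in rows, so rows that repeat a pose let the fingers close. It gives the time, the measured TCP pose, the force and the opening at its end, in the units of the state.
- ctrl.get_obs(): the state, without advancing time (a new reading comes with each control period).
- ctrl.get_image(name): name is "scene" or "top"; returns a dict with "img" (384x512x3 uint8, red, green, blue), "range_z" (384x512 float32, mm along the optical axis (not along the pixel's ray), 0 where there is no reading), "fovy" (degrees; the focal length in pixels is half the picture's height over the tangent of half this angle, whatever the lens; pixels are square), "cx", "cy" (the principal point, pixels), "dist_coeffs" ([k1, k2, p1, p2, k3] as OpenCV has them; the pictures are not rectified), "camera_from_world" (4x4, takes a point from world to camera coordinates). Camera axes: x right, y down, z forward; pixel columns grow to the right and rows downward; lengths in mm; the calibration is good to about 2 mm. A picture is of the moment at which its call begins.
- ctrl.close_job(): hands the job in, once; it reports no verdict.
The state is a dict: "t": time; "qpos": joint angles; "qvel": joint speeds; "joint_torque": joint torques, N m; "ee_pos": TCP position; "orientation": TCP orientation; "ft_force": force on the tool from outside, world axes, zero at the start; "moment": the same for the moment, N m; "width": finger opening in mm.
Only numpy, scipy, OpenCV 4.12 (cv2) and the standard library are available. Lean on these libraries where they do the work, as an engineer would, in place of code of your own. Each camera call takes 0.05 s, during which the arm holds its last target.

## Working session

There is one attempt and no reset: what is moved stays moved. The work goes in short steps, Python scripts to look and compute and a tool call to move; the robot and the scene stay as the last step left them, time stands still between calls to the robot, and variables do not carry over. Pictures are saved under pics/ and viewed, and the job is handed in when it is done.

Besides the shell and the picture viewer there is one more tool, called after ">>>" as name([rows], argument=value, ...), one row to a line, values as JSON. jog_arm: Moves the arm, as the interface text tells. Its arguments: {"type":"object","properties":{"steps":{"type":"array","items":{"type":"object","properties":{"turn":{"type":"array","items":{"type":"number"}},"dp":{"type":"array","items":{"type":"number"}},"claw":{"type":"number"}}}}},"required":["steps"]}

```bash
mkdir -p pics
cat > h.py <<'E'
import numpy as np, cv2, pickle
from workcell import ctrl
def grab(n):
    d=ctrl.get_image(n); pickle.dump(d,open(n+'.pkl','wb')); return d
def load(n): return pickle.load(open(n+'.pkl','rb'))
def K(d):
    f=192/np.tan(np.radians(d['fovy'])/2)
    return np.array([[f,0,d['cx']],[0,f,d['cy']],[0,0,1.]])
def ray(d,u,v):
    p=cv2.undistortPoints(np.array([[[u,v]]],float),K(d),np.array(d['dist_coeffs'],float)).ravel()
    T=np.linalg.inv(np.array(d['camera_from_world']))
    return T[:3,3],T[:3,:3]@np.array([p[0],p[1],1.])
def atz(d,u,v,z):
    o,r=ray(d,u,v); return o+r*(z-o[2])/r[2]
def depth(d,u,v):
    o,r=ray(d,u,v); return o+r*d['range_z'][int(round(v)),int(round(u))]
def proj(d,P):
    T=np.array(d['camera_from_world']); P=np.atleast_2d(np.array(P,float))
    r,_=cv2.Rodrigues(T[:3,:3]); return cv2.projectPoints(P,r,T[:3,3],K(d),np.array(d['dist_coeffs'],float))[0][:,0]
def crop(d,name,u0,v0,u1,v1,s):
    im=cv2.cvtColor(d['img'],cv2.COLOR_RGB2BGR)[v0:v1,u0:u1]
    im=cv2.resize(im,None,fx=s,fy=s,interpolation=cv2.INTER_CUBIC); cv2.imwrite('pics/'+name,im)
E
python3 - <<'E'
from h import *
for n in('scene','top'):
    d=grab(n); crop(d,n+'0.png',0,0,512,384,1.5); print(d['fovy'],d['dist_coeffs'],d['cx'],d['cy'],np.round(np.linalg.inv(d['camera_from_world']),2).tolist())
print(ctrl.get_obs())
E
```

```text
56.64105120380171 [0.01799124 0.         0.         0.         0.        ] 252.67796880346378 198.0462069080437 [[-0.76, 0.53, -0.38, 887.48], [0.65, 0.62, -0.44, 375.62], [0.01, -0.58, -0.82, 944.27], [0.0, 0.0, 0.0, 1.0]]
56.37529992120661 [-0.07211185  0.          0.          0.          0.        ] 256.02662723969115 190.17776547380873 [[-0.02, -0.99, 0.11, 345.88], [-1.0, 0.02, -0.02, -69.08], [0.02, -0.11, -0.99, 1190.28], [0.0, 0.0, 0.0, 1.0]]
{'t': 0.1, 'qpos': array([ 1.10800514e+00,  4.23790844e-01,  1.63060488e+00, -2.31599488e-05,
        1.08862586e+00, -1.89707482e-02]), 'qvel': array([ 0.00097548,  0.00180461, -0.00420654,  0.00288315, -0.00018986,
        0.00140157]), 'joint_torque': array([-1.32206340e-03, -5.45615387e+01, -2.74323535e+01,  6.45226892e-02,
        1.87956111e-02,  4.77340279e-06]), 'ee_pos': array([268.10801523, 564.00671217, 221.96636084]), 'orientation': array([-1.38784195, -0.87548864,  0.87747686]), 'ft_force': array([-0.2547902 ,  0.28151592, -0.59820716]), 'moment': array([ 0.02970372, -0.01030227,  0.00404647]), 'width': 87.95868820622724}
```

View pics/scene0.png

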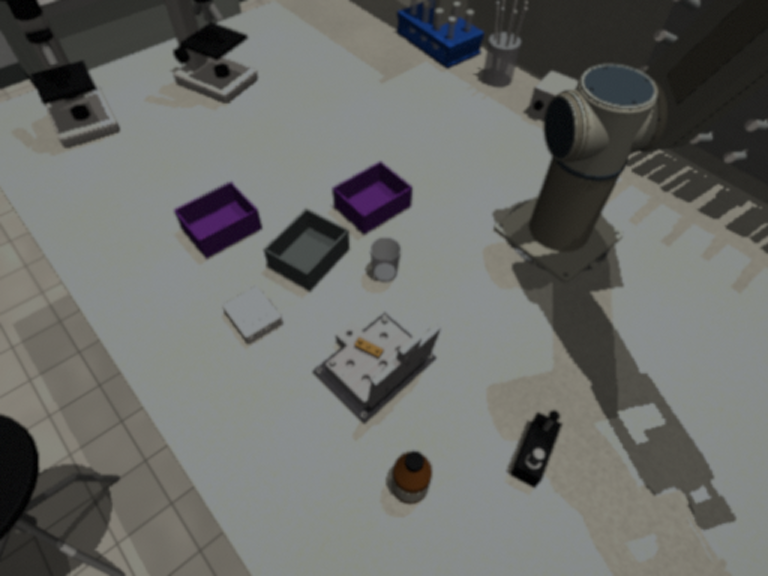

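View pics/top0.png

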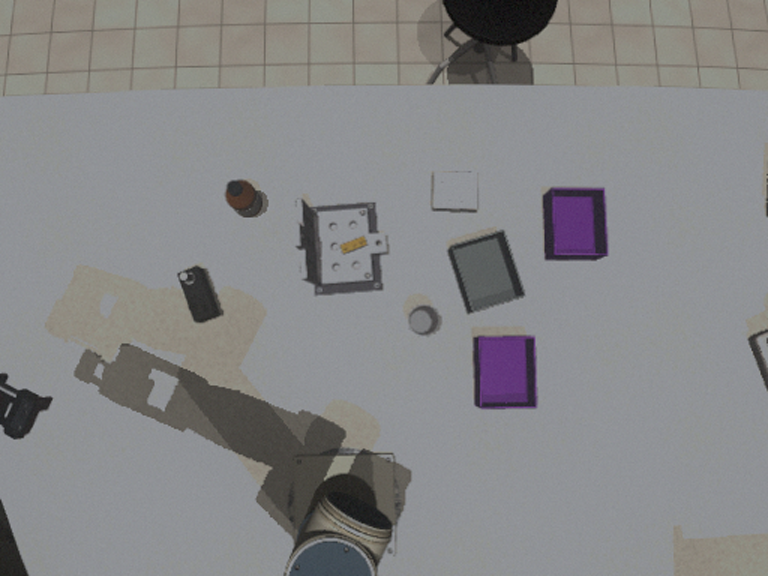

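The scene picture shows the mould at (385,365), the grey tub at (308,248), purple tubs at (218,218) and (372,195), and the stand at (537,448). In the top picture the mould is at (345,245) with its lug to the right, the grey tub at (486,270), the stand at (200,293) and the gripper at (20,405). I'll take closer crops next.

Run:
```python
from h import *
d=load('top'); crop(d,'t1.png',185,120,275,205,8); crop(d,'t2.png',105,165,160,225,9)
d=load('scene'); crop(d,'s1.png',200,200,300,285,8); crop(d,'s2.png',330,265,385,330,9)
```

```text
(no output)
```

View pics/t1.png

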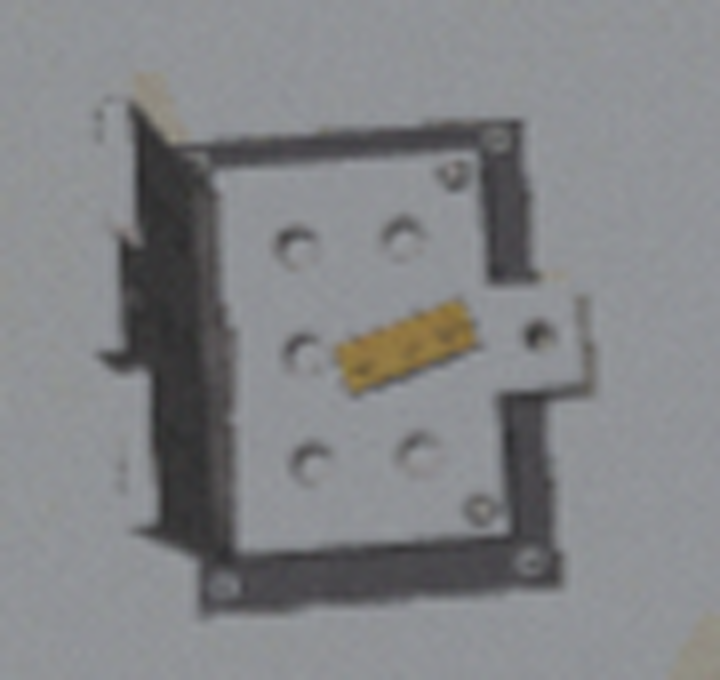

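View pics/t2.png

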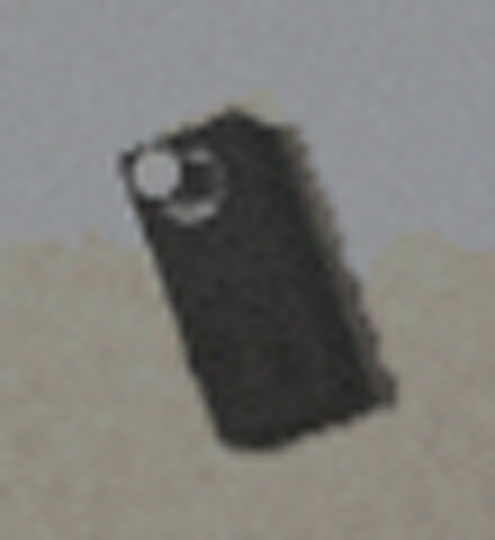

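View pics/s1.png

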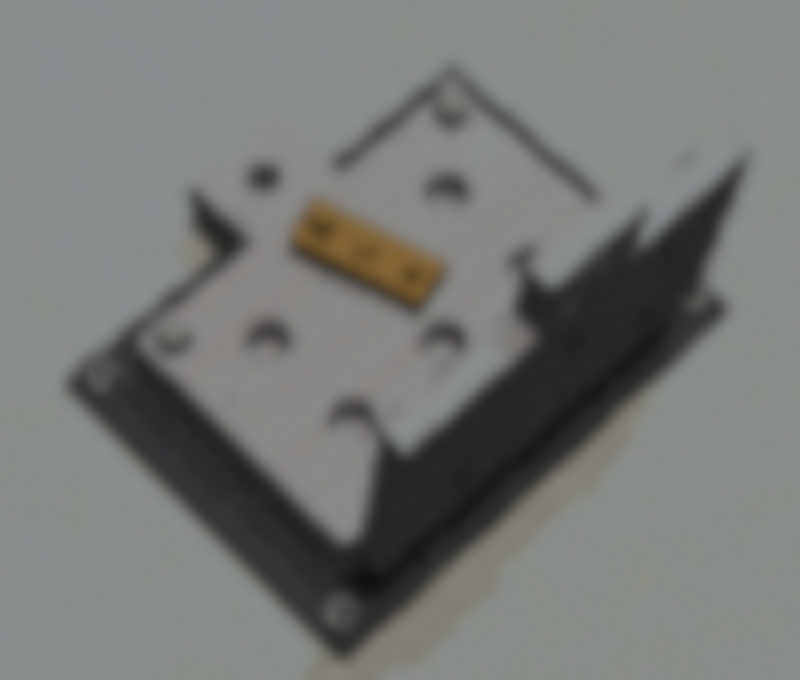

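View pics/s2.png

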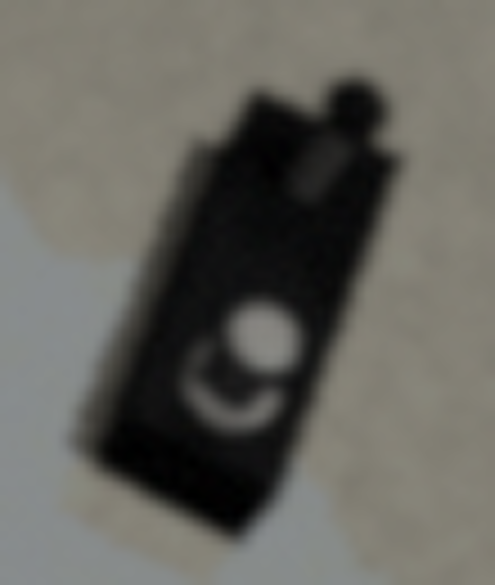

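Candidates:
- **Runner:** the only honey-coloured bar is at top pixel (236,162).
- **Tub:** the grey one is at top (324,180). The purple ones at (384,149) and (337,248) are not meant.
- **Pin:** the bright head with a collar is at top (122,184). The rod with the black ball is at scene (369,276) and stays where it is.

The crops agree with these choices.

```bash
cat > m.py <<'E'
from h import *
from scipy.optimize import least_squares
T=load('top');S=load('scene')
def px(c,u0,v0,s): return np.array([u0+(c[0]+.5)/s-.5, v0+(c[1]+.5)/s-.5])
t1=lambda *c:px(c,185,120,8); t2=lambda *c:px(c,105,165,9)
s1=lambda *c:px(c,200,200,8); s2=lambda *c:px(c,330,265,9)
E
python3 - <<'E'
from m import *
obsT=[((-75,-100,6),t1(522,122)),((-75,100,6),t1(560,583)),((75,100,6),t1(203,614)),((-45,-70,45),t1(453,173)),((-45,70,45),t1(481,508)),((-74,0,36),t1(540,335)),((-55,-80,36),t1(488,150)),((-55,80,36),t1(512,535))]
obsS=[((-75,-100,6),s1(70,380)),((75,-100,6),s1(345,655)),((75,100,6),s1(728,308)),((-75,100,6),s1(452,68)),((-74,0,36),s1(263,178)),((-45,-70,45),s1(172,335))]
def res(p,per=True):
    c,s=np.cos(p[2]),np.sin(p[2]); R=np.array([[c,-s,0],[s,c,0],[0,0,1]])
    out=[]
    for d,o in((T,obsT),(S,obsS)):
        P=np.array([R@np.array(a,float)+[p[0],p[1],0] for a,_ in o]); out.append((proj(d,P)-np.array([b for _,b in o])))
    return out
h=atz(T,*t1(540,335),36); print('hole top',h,'scene',atz(S,*s1(263,178),36))
p0=[h[0],h[1]+74,1.5]
for nm,sel in(('both',(0,1)),('T',(0,)),('S',(1,))):
    r=least_squares(lambda p:np.concatenate([res(p)[i].ravel() for i in sel]),p0,x_scale=[100,100,1],loss='soft_l1')
    p=r.x; print(nm,p,'hole',p[0]-74*np.cos(p[2]),p[1]-74*np.sin(p[2]))
    for i in sel: print(np.round(res(p)[i],1).tolist())
print('pin head T',atz(T,*t2(157,172),90),'S',atz(S,*s2(265,338),90))
print('collar T',atz(T,*t2(190,185),54),'S',atz(S,*s2(232,378),54))
print('runner T',[atz(T,*t1(*c),48).round(1) for c in((335,345),(465,300),(482,343),(352,395))])
print('runner S',[atz(S,*s1(*c),48).round(1) for c in((318,198),(445,265),(425,308),(293,238))])
print('tub', [atz(T,*c,65).round(1) for c in((448/1.5,244/1.5),(503/1.5,230/1.5),(523/1.5,296/1.5),(468/1.5,312/1.5))])
print('stand T top corners',[atz(T,*t2(*c),48).round(1) for c in((122,160),(235,105),(220,445))])
E
```

```text
hole top [565.47324258 -82.4689901   36.        ] scene [566.11059809 -82.39264044  36.        ]
both [560.42710107  -8.69316387   1.63522523] hole 565.191542361263 -82.53962687981789
[[0.1, -0.6], [0.2, 0.3], [-0.3, 0.1], [0.3, -0.5], [0.2, -0.0], [0.0, 0.1], [-1.2, -0.2], [-0.3, -0.2]]
[[-0.7, -0.1], [-0.1, 0.5], [0.7, -0.4], [0.1, -0.4], [0.2, -0.2], [0.1, -0.7]]
T [560.06460453  -8.95905493   1.63340606] hole 564.6946985166711 -82.81406308307892
[[0.2, -0.5], [0.2, 0.5], [-0.2, 0.1], [0.5, -0.4], [0.3, 0.1], [0.1, 0.2], [-1.1, -0.0], [-0.3, -0.1]]
S [560.96676153  -8.36176153   1.63680555] hole 565.8478974801318 -82.20060301777788
[[-0.8, 0.1], [-0.1, 0.7], [0.6, -0.3], [-0.0, -0.2], [0.1, -0.0], [0.1, -0.4]]
pin head T [491.93418732 323.28930538  90.        ] S [492.85133144 322.58632517  90.        ]
collar T [491.84579666 324.11078236  54.        ] S [492.15931219 321.72289925  54.        ]
runner T [array([560.3,   0.6,  48. ]), array([578. , -52.2,  48. ]), array([560.3, -58.8,  48. ]), array([539.8,  -6.1,  48. ])]
runner S [array([560.3, -56.6,  48. ]), array([543.2,  -5.3,  48. ]), array([560.2,   3.5,  48. ]), array([578. , -49.4,  48. ])]
tub [array([ 553.9, -231.1,   65. ]), array([ 582.9, -351. ,   65. ]), array([ 439.9, -387.7,   65. ]), array([ 408.1, -268.9,   65. ])]
stand T top corners [array([502.1, 351.1,  48. ]), array([521.3, 310.5,  48. ]), array([399.5, 313.6,  48. ])]
```

Run:
```python
from m import *
o=ctrl.get_obs(); R,_=cv2.Rodrigues(o['orientation']); print(R.round(3)); print('jaw yaw deg',np.degrees(np.arctan2(R[1,0],R[0,0])))
print('bottle cap',depth(T,236/1.5,186/1.5),depth(S,414/1.5,460/1.5),'beaker',atz(T,424/1.5,320/1.5,85),atz(S,385/1.5,245/1.5,85))
print('box',depth(T,455/1.5,190/1.5))
# lid points by depth in scene
for c in((640,240),(560,310),(470,420),(420,470),(715,170),(690,210)): print(c,depth(S,*s1(*c)).round(0))
for c in((110,110),(115,200),(130,330),(150,520)): print(c,depth(T,*t1(*c)).round(0))
crop(T,'g.png',0,230,60,310,8)
```

```text
[[ 0.429 -0.001 -0.903]
 [ 0.903 -0.001  0.429]
 [-0.001 -1.     0.   ]]
jaw yaw deg 64.57157846318405
bottle cap [666.56316437 203.92452764 135.33242168] [666.01699054 208.72025998 131.6458307 ] beaker [ 392.17010912 -173.6443641    85.        ] [ 388.91798927 -177.88482688   85.        ]
box [ 681.8221182  -255.59321863   31.83371835]
(640, 240) [529.  72. 150.]
(560, 310) [569.  78. 160.]
(470, 420) [606.  78. 132.]
(420, 470) [626.  77. 120.]
(715, 170) [492.  68. 150.]
(690, 210) [505.  71. 143.]
(110, 110) [631.  77. 153.]
(115, 200) [597.  76. 149.]
(130, 330) [543.  66. 175.]
(150, 520) [477.  62. 153.]
```

View pics/g.png

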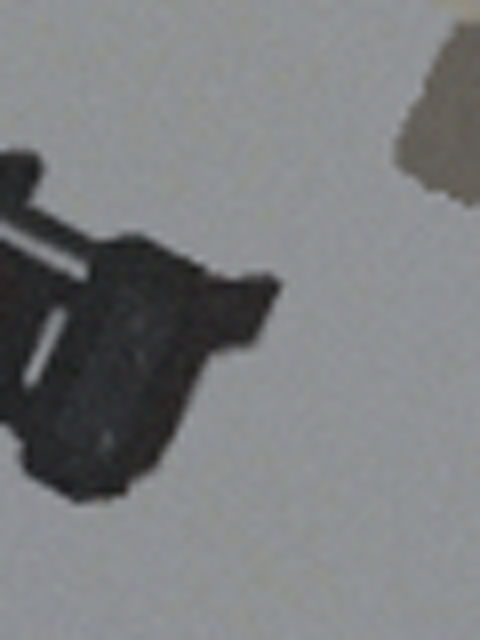

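Run:
```python
from m import *
o=ctrl.get_obs(); R,_=cv2.Rodrigues(o['orientation']); p=o['ee_pos']
print('tcp px',proj(T,[p, p+R@[50,0,0],p-R@[50,0,0]]).round(0).tolist())
P=[]
for v in range(235,300):
  for u in range(0,60):
    q=depth(T,u,v)
    if q[2]>150: P.append(R.T@(q-p))
P=np.array(P)
for lo in range(-320,20,20):
    s=P[(P[:,1]>=lo)&(P[:,1]<lo+20)]
    if len(s): print(lo,len(s),s[:,[0,2]].min(0).round(),s[:,[0,2]].max(0).round())
```

```text
tcp px [[18.0, 261.0], [2.0, 253.0], [33.0, 269.0]]
-140 433 [-90. -34.] [-28.  32.]
-120 163 [-90. -34.] [-11.  33.]
-100 139 [-83. -34.] [-3. 30.]
-40 16 [-54. -13.] [47. 12.]
-20 58 [-54. -13.] [52. 13.]
```

The body's 178 mm lies along the jaw axis, so a jaw yaw of about 20° suits the runner, the tub and the pin. The positions:

| Item | x, y (mm) |
|---|---|
| Runner | (560, -28) |
| Hole | (565.3, -82.5) |
| Pin | (492.3, 322.9) |
| Tub | (496, -310) |

I'll move over the runner now.

>>> jog_arm([
  {"turn":[0,0,-0.08],"dp":[0.5,-1,0],"claw":0.5},
  {"turn":[0,0,-0.12],"dp":[0.5,-1,0],"claw":0.5},
  {"turn":[0,0,-0.12],"dp":[0.5,-1,0],"claw":0.5},
])

```text
t: 0.35
ee_pos: [308.9, 479.2, 221.0]
orientation: [-1.495, -0.58, 0.586]
ft_force: [0.7, 0.8, -0.1]
width: 71.4
```

>>> jog_arm([
  {"turn":[0,0,-0.08],"dp":[0.5,-1,0],"claw":0.5},
  {"turn":[0,0,-0.12],"dp":[0.5,-1,0],"claw":0.5},
  {"turn":[0,0,-0.12],"dp":[0.5,-1,0],"claw":0.5},
])

```text
t: 0.6
ee_pos: [349.6, 394.8, 220.3]
orientation: [-1.557, -0.285, 0.295]
ft_force: [0.2, 0.3, -0.2]
width: 51.3
```

>>> jog_arm([
  {"turn":[0,0,0],"dp":[0.5,-1,0],"claw":0.5},
  {"turn":[0,0,0],"dp":[0.5,-1,0],"claw":0.5},
  {"turn":[0,0,0],"dp":[0.5,-1,0],"claw":0.5},
])

```text
t: 0.85
ee_pos: [390.5, 310.8, 219.9]
orientation: [-1.559, -0.283, 0.294]
ft_force: [-0.8, 0.6, -1.0]
width: 44.6
```

>>> jog_arm([
  {"turn":[0,0,0],"dp":[0.5,-1,0],"claw":0.5},
  {"turn":[0,0,0],"dp":[0.5,-1,0],"claw":0.5},
  {"turn":[0,0,0],"dp":[0.5,-1,0],"claw":0.5},
])

```text
t: 1.1
ee_pos: [431.7, 227.3, 219.8]
orientation: [-1.561, -0.281, 0.293]
ft_force: [-0.2, 0.5, 0.5]
width: 44.0
```

>>> jog_arm([
  {"turn":[0,0,0],"dp":[0.5,-1,0],"claw":0.5},
  {"turn":[0,0,0],"dp":[0.5,-1,0],"claw":0.5},
  {"turn":[0,0,0],"dp":[0.5,-1,0],"claw":0.5},
])

```text
t: 1.35
ee_pos: [473.3, 144.1, 219.7]
orientation: [-1.562, -0.28, 0.29]
ft_force: [-0.9, -0.1, 0.9]
width: 44.0
```

>>> jog_arm([
  {"turn":[0,0,0],"dp":[0.5,-1,0],"claw":0.5},
  {"turn":[0,0,0],"dp":[0.5,-1,0],"claw":0.5},
  {"turn":[0,0,0],"dp":[0.5,-1,0],"claw":0.5},
])

```text
t: 1.6
ee_pos: [515.4, 61.2, 219.8]
orientation: [-1.563, -0.279, 0.287]
ft_force: [0.2, 0.7, 1.1]
width: 43.9
```

>>> jog_arm([
  {"turn":[0,0,0],"dp":[0.5,-1,0],"claw":0.5},
  {"turn":[0,0,0],"dp":[0.5,-1,0],"claw":0.5},
  {"turn":[0,0,0],"dp":[0.5,-1,0],"claw":0.5},
  {"turn":[0,0,0],"dp":[0.5,-1,0],"claw":0.5},
])

```text
t: 1.93
ee_pos: [556.3, -19.9, 219.5]
orientation: [-1.563, -0.276, 0.285]
ft_force: [-0.3, 0.5, -0.6]
width: 44.0
```

>>> jog_arm([
  {"turn":[0,0,0],"dp":[0.046,-0.1,-0.5],"claw":0.5},
  {"turn":[0,0,0],"dp":[0.046,-0.1,-1],"claw":0.5},
  {"turn":[0,0,0],"dp":[0.046,-0.1,-1],"claw":0.5},
  {"turn":[0,0,0],"dp":[0.046,-0.1,-1],"claw":0.5},
])

```text
t: 2.27
ee_pos: [557.6, -26.0, 138.0]
orientation: [-1.561, -0.272, 0.29]
ft_force: [-0.2, 0.2, 0.6]
width: 43.7
```

>>> jog_arm([
  {"turn":[0,0,0],"dp":[0,0,-0.4],"claw":0.5},
  {"turn":[0,0,0],"dp":[0,0,-0.7],"claw":0.5},
  {"turn":[0,0,0],"dp":[0,0,-0.7],"claw":0.5},
  {"turn":[0,0,0],"dp":[0,0,-0.7],"claw":0.5},
])

```text
t: 2.6
ee_pos: [557.9, -25.0, 83.5]
orientation: [-1.561, -0.273, 0.291]
ft_force: [-0.2, 0.3, 0.3]
width: 43.6
```

Run:
```python
from m import *
for n,(a,b,c,e) in(('top',(180,110,285,210)),('scene',(200,180,310,290))):
    d=grab(n); crop(d,n+'1.png',a,b,c,e,6)
o=ctrl.get_obs(); print(o['ee_pos'],o['ft_force'])
```

```text
[559.22269033 -25.50766291  84.64265644] [0.27349875 0.57659683 0.2526766 ]
```

View pics/scene1.png

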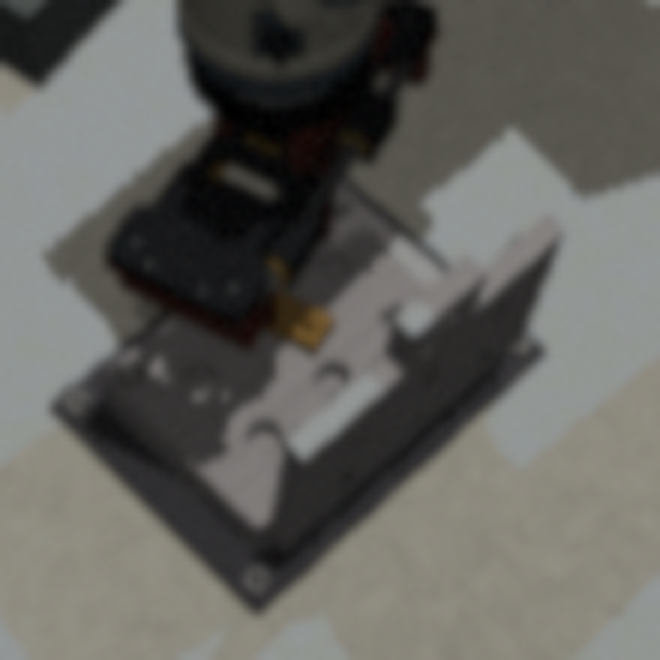

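View pics/top1.png

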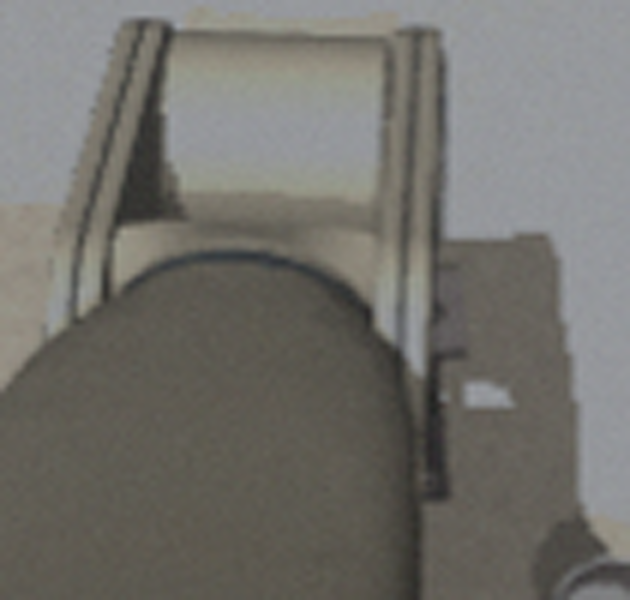

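The scene view shows the gripper centred over the bar (bar end at crop (310,325)) and clear of the lid. The arm blocks the top view. I'll go down and grip.

>>> jog_arm([
  {"turn":[0,0,0],"dp":[0.01,-0.03,-0.3],"claw":0.5},
  {"turn":[0,0,0],"dp":[0.01,-0.03,-0.48],"claw":0.5},
  {"turn":[0,0,0],"dp":[0.01,-0.03,-0.58],"claw":0.5},
  {"turn":[0,0,0],"dp":[0.01,-0.03,-0.58],"claw":0.5},
  {"turn":[0,0,0],"dp":[0.01,-0.03,-0.58],"claw":0.5},
])

```text
t: 3.12
ee_pos: [560.7, -27.9, 39.3]
orientation: [-1.562, -0.276, 0.287]
ft_force: [0.2, -0.3, 0.6]
width: 43.9
```

>>> jog_arm([
  {"turn":[0,0,0],"dp":[0,0,0],"claw":0.0},
  {"turn":[0,0,0],"dp":[0,0,0],"claw":0.0},
  {"turn":[0,0,0],"dp":[0,0,0],"claw":0.0},
  {"turn":[0,0,0],"dp":[0,0,0],"claw":0.0},
  {"turn":[0,0,0],"dp":[0,0,0],"claw":0.0},
  {"turn":[0,0,0],"dp":[0,0,0],"claw":0.0},
])

```text
t: 3.62
ee_pos: [561.0, -27.9, 39.9]
orientation: [-1.562, -0.277, 0.286]
ft_force: [-0.6, -0.0, 6.2]
width: 19.8
```

>>> jog_arm([
  {"turn":[0,0,0],"dp":[0,0,0.3],"claw":0},
  {"turn":[0,0,0],"dp":[0,0,0.7],"claw":0},
  {"turn":[0,0,0],"dp":[0,-0.1,1],"claw":0},
  {"turn":[0,0,0],"dp":[0,-0.3,1],"claw":0},
])

```text
t: 3.95
ee_pos: [563.9, -51.3, 124.3]
orientation: [-1.564, -0.284, 0.282]
ft_force: [1.3, 0.3, -0.1]
width: 19.9
```

>>> jog_arm([
  {"turn":[0,0,0],"dp":[-0.2,-0.4,0.2],"claw":0},
  {"turn":[0,0,0],"dp":[-0.2,-0.9,0.2],"claw":0},
  {"turn":[0,0,0],"dp":[-0.2,-0.9,0.2],"claw":0},
])

```text
t: 4.2
ee_pos: [548.4, -128.3, 141.7]
orientation: [-1.567, -0.283, 0.278]
ft_force: [-1.0, -0.6, -0.9]
width: 19.8
```

>>> jog_arm([
  {"turn":[0,0,0],"dp":[-0.25,-0.5,0],"claw":0},
  {"turn":[0,0,0],"dp":[-0.25,-0.9,0],"claw":0},
  {"turn":[0,0,0],"dp":[-0.25,-0.9,0],"claw":0},
])

```text
t: 4.45
ee_pos: [527.9, -205.0, 141.9]
orientation: [-1.569, -0.281, 0.275]
ft_force: [0.6, -0.0, 1.1]
width: 19.6
```

>>> jog_arm([
  {"turn":[0,0,0],"dp":[-0.25,-0.4,0],"claw":0},
  {"turn":[0,0,0],"dp":[-0.25,-0.8,0],"claw":0},
  {"turn":[0,0,0],"dp":[-0.25,-0.8,0],"claw":0},
  {"turn":[0,0,0],"dp":[-0.25,-0.8,0],"claw":0},
])

```text
t: 4.78
ee_pos: [507.8, -269.7, 141.6]
orientation: [-1.569, -0.279, 0.273]
ft_force: [0.0, 0.9, -0.7]
width: 19.5
```

Run:
```python
from m import *
d=grab('scene'); crop(d,'scene2.png',130,80,330,240,4)
o=ctrl.get_obs(); print(o['ee_pos'],o['ft_force'],o['width'])
```

```text
[ 507.7655397  -268.66589327  141.48417545] [-0.66228973  0.5538431  -0.03522218] 19.663783699760113
```

View pics/scene2.png

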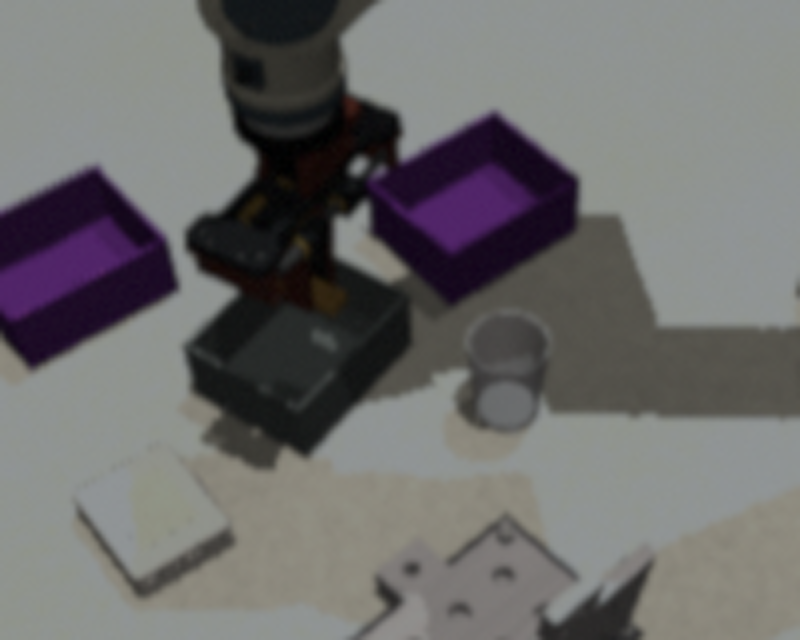

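The bar is held at crop (328,295), just above the grey tub. I'll centre it, lower it and release.

>>> jog_arm([
  {"turn":[0,0,0],"dp":[-0.15,-0.52,0],"claw":0},
  {"turn":[0,0,0],"dp":[-0.15,-0.52,-0.4],"claw":0},
  {"turn":[0,0,0],"dp":[-0.15,-0.52,-0.8],"claw":0},
  {"turn":[0,0,0],"dp":[-0.15,-0.52,-1],"claw":0},
  {"turn":[0,0,0],"dp":[-0.15,-0.52,-1],"claw":0},
  {"turn":[0,0,0],"dp":[-0.15,-0.52,-1],"claw":0.6},
  {"turn":[0,0,0],"dp":[-0.15,-0.52,-1],"claw":0.6},
  {"turn":[0,0,0],"dp":[-0.15,-0.52,-1],"claw":0.6},
  {"turn":[0,0,0],"dp":[-0.15,-0.52,-1],"claw":0.6},
])

```text
t: 5.58
ee_pos: [496.8, -310.4, 63.0]
orientation: [-1.57, -0.282, 0.273]
ft_force: [-0.1, -0.1, 0.6]
width: 42.9
```

>>> jog_arm([
  {"turn":[0,0,0],"dp":[0,0,0.5],"claw":0.6},
  {"turn":[0,0,0],"dp":[0,0,1],"claw":0.6},
  {"turn":[0,0,0],"dp":[0,0,1],"claw":0.3},
])

```text
t: 5.83
ee_pos: [501.0, -312.9, 150.7]
orientation: [-1.578, -0.289, 0.266]
ft_force: [2.1, -1.1, 0.4]
width: 48.9
```

>>> jog_arm([
  {"turn":[0,0,0],"dp":[0.2,0.5,0.5],"claw":0},
  {"turn":[0,0,0],"dp":[0.2,1,1],"claw":0},
  {"turn":[0,0,0],"dp":[0.2,1,1],"claw":0},
])

```text
t: 6.08
ee_pos: [517.5, -232.1, 233.3]
orientation: [-1.58, -0.29, 0.264]
ft_force: [0.6, 0.6, -0.2]
width: 29.8
```

Run:
```python
from m import *
d=grab('scene'); crop(d,'scene3.png',130,80,330,240,4)
o=ctrl.get_obs(); print(o['ee_pos'],o['ft_force'],o['width'])
```

```text
[ 520.05002414 -229.57008952  238.279014  ] [1.54310684 2.18345325 2.75870917] 25.458522192931596
```

View pics/scene3.png

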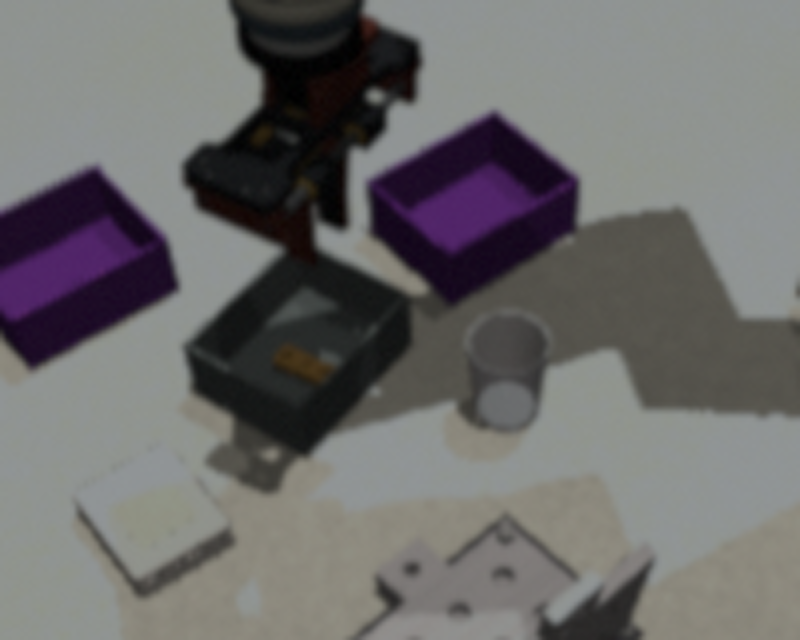

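The bar lies in the grey tub at crop (300,362). Next I'll go over the lid to its hinge side.

>>> jog_arm([
  {"turn":[0,0,0],"dp":[0.09,0.5,0],"claw":0},
  {"turn":[0,0,0],"dp":[0.09,1,0],"claw":0},
  {"turn":[0,0,0],"dp":[0.09,1,0],"claw":0},
])

```text
t: 6.38
ee_pos: [527.6, -144.8, 239.8]
orientation: [-1.581, -0.301, 0.261]
ft_force: [-0.2, 0.4, -0.3]
width: 5.3
```

>>> jog_arm([
  {"turn":[0,0,0],"dp":[0.09,0.5,0],"claw":0},
  {"turn":[0,0,0],"dp":[0.09,1,0],"claw":0},
  {"turn":[0,0,0],"dp":[0.09,1,0],"claw":0},
])

```text
t: 6.63
ee_pos: [534.9, -60.2, 240.4]
orientation: [-1.579, -0.305, 0.262]
ft_force: [-0.4, -0.6, 0.6]
width: 0.1
```

>>> jog_arm([
  {"turn":[0,0,0],"dp":[0.09,0.5,0],"claw":0},
  {"turn":[0,0,0],"dp":[0.09,1,0],"claw":0},
  {"turn":[0,0,0],"dp":[0.09,1,0],"claw":0},
])

```text
t: 6.88
ee_pos: [542.6, 24.2, 241.1]
orientation: [-1.577, -0.309, 0.263]
ft_force: [0.5, 0.0, -0.6]
width: 0.4
```

>>> jog_arm([
  {"turn":[0,0,0],"dp":[0.09,0.5,0],"claw":0},
  {"turn":[0,0,0],"dp":[0.09,1,0],"claw":0},
  {"turn":[0,0,0],"dp":[0.09,1,0],"claw":0},
])

```text
t: 7.13
ee_pos: [550.4, 108.4, 241.7]
orientation: [-1.576, -0.313, 0.264]
ft_force: [-1.0, 0.7, 0.5]
width: 0.4
```

>>> jog_arm([
  {"turn":[0,0,0],"dp":[0.05,0.4,0],"claw":0},
  {"turn":[0,0,0],"dp":[0.05,0.8,0],"claw":0},
  {"turn":[0,0,0],"dp":[0.05,0.8,0],"claw":0},
  {"turn":[0,0,0],"dp":[0.05,0.8,0],"claw":0},
])

```text
t: 7.47
ee_pos: [554.6, 172.4, 241.8]
orientation: [-1.576, -0.316, 0.266]
ft_force: [0.1, -0.9, -0.6]
width: 0.4
```

```bash
cat >> h.py <<'E'
def level(yawdeg):
    "turn (units of pi) to get pointing down with jaw yaw"
    o=ctrl.get_obs(); R,_=cv2.Rodrigues(o['orientation']); y=np.radians(yawdeg)
    x=np.array([np.cos(y),np.sin(y),0]); yy=np.array([0,0,-1.]); G=np.stack([x,yy,np.cross(x,yy)],1)
    r,_=cv2.Rodrigues(G@R.T); return (r.ravel()/np.pi).round(4), o['ee_pos'].round(1), o['ft_force'].round(1), round(o['width'],1)
E
python3 - <<'E'
from m import *
print(level(20))
d=grab('scene'); crop(d,'scene4.png',180,140,340,280,5)
E
```

```text
(array([ 0.0059,  0.0113, -0.0064]), array([554.6, 172.4, 241.8]), array([ 0.1, -0.9, -0.6]), 0.4)
```

View pics/scene4.png

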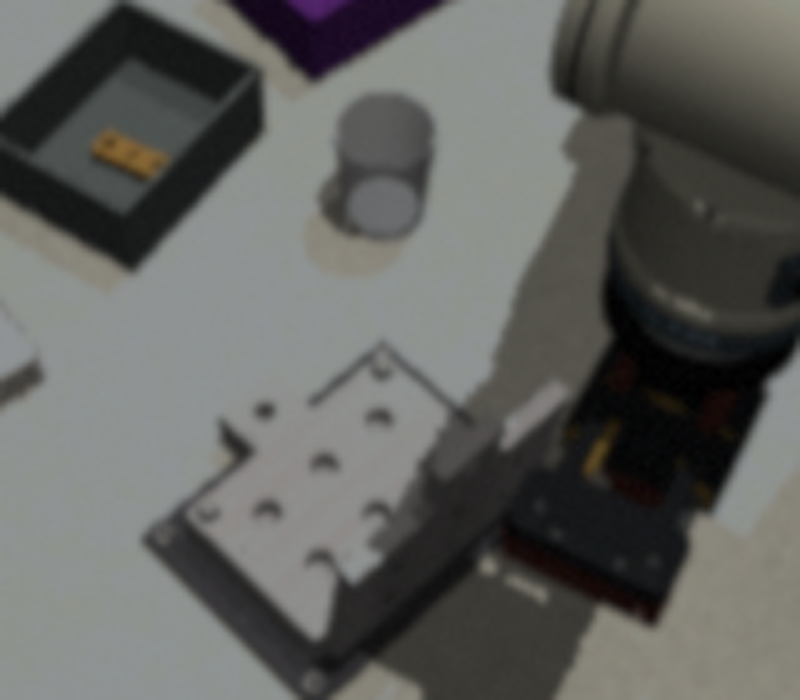

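>>> jog_arm([
  {"turn":[0.006,0.011,-0.006],"dp":[0,0,-0.5],"claw":0},
  {"turn":[0.006,0.011,-0.006],"dp":[0,0,-0.9],"claw":0},
  {"turn":[0.006,0.011,-0.006],"dp":[0,0,-0.9],"claw":0},
])

```text
t: 7.77
ee_pos: [551.0, 168.3, 164.4]
orientation: [-1.555, -0.265, 0.28]
ft_force: [-1.0, -0.8, -0.9]
width: 0.5
```

>>> jog_arm([
  {"turn":[0,0,0],"dp":[0,-0.1,-0.3],"claw":0},
  {"turn":[0,0,0],"dp":[0,-0.4,-0.5],"claw":0},
  {"turn":[0,0,0],"dp":[0,-0.7,-0.5],"claw":0},
  {"turn":[0,0,0],"dp":[0,-0.85,-0.5],"claw":0},
  {"turn":[0,0,0],"dp":[0,-1,-0.5],"claw":0},
])

```text
t: 8.18
ee_pos: [551.7, 86.6, 125.8]
orientation: [-1.555, -0.265, 0.277]
ft_force: [-0.8, 1.9, 1.8]
width: 0.2
```

>>> jog_arm([
  {"turn":[0,0,0],"dp":[0,-0.15,0],"claw":0},
  {"turn":[0,0,0],"dp":[0,-0.3,0],"claw":0},
  {"turn":[0,0,0],"dp":[0,-0.45,0],"claw":0},
  {"turn":[0,0,0],"dp":[0,-0.6,0],"claw":0},
])

```text
t: 8.52
ee_pos: [552.2, 37.8, 126.5]
orientation: [-1.555, -0.266, 0.276]
ft_force: [1.2, 1.8, -0.8]
width: 0.6
```

Run:
```python
from m import *
print(level(20))
d=grab('scene'); crop(d,'scene5.png',180,140,340,280,5)
```

```text
(array([ 0.0008, -0.002 ,  0.0012]), array([552.2,  37.8, 126.5]), array([ 1.2,  1.8, -0.8]), 0.6)
```

View pics/scene5.png

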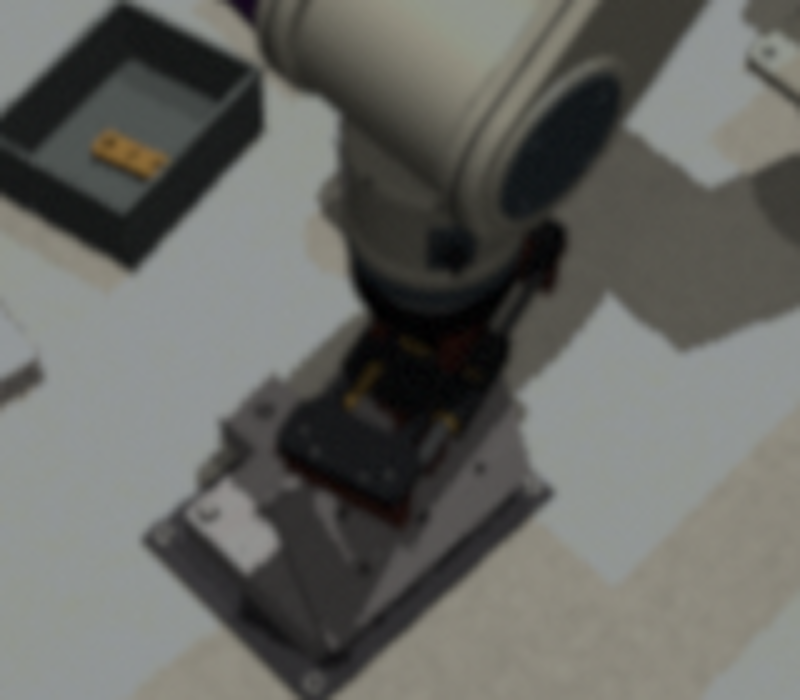

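The lid is tilting forward under the gripper. I'll push a bit more, pause while it sinks, then rise.

>>> jog_arm([
  {"turn":[0,0,0],"dp":[0,-0.15,0],"claw":0},
  {"turn":[0,0,0],"dp":[0,-0.3,0],"claw":0},
  {"turn":[0,0,0],"dp":[0,-0.4,0],"claw":0},
  {"turn":[0,0,0],"dp":[0,-0.5,0],"claw":0},
  {"turn":[0,0,0],"dp":[0,-0.5,0],"claw":0},
  {"turn":[0,0,0],"dp":[0,-0.5,0],"claw":0},
  {"turn":[0,0,0],"dp":[0,-0.5,0],"claw":0},
  {"turn":[0,0,0],"dp":[0,-0.5,0],"claw":0},
  {"turn":[0,0,0],"dp":[0,-0.5,0],"claw":0},
  {"turn":[0,0,0],"dp":[0,-0.5,0],"claw":0},
])

```text
t: 9.4
ee_pos: [551.7, -3.6, 126.1]
orientation: [-1.556, -0.265, 0.277]
ft_force: [-0.9, 0.2, 0.6]
width: 0.6
```

>>> jog_arm([
  {"turn":[0,0,0],"dp":[0,0,0.5],"claw":0.2},
  {"turn":[0,0,0],"dp":[0,0.5,1],"claw":0.5},
  {"turn":[0,0,0],"dp":[0,1,1],"claw":0.5},
  {"turn":[0,0,0],"dp":[0,1,1],"claw":0.5},
])

```text
t: 9.73
ee_pos: [553.4, 80.2, 209.1]
orientation: [-1.555, -0.27, 0.274]
ft_force: [-0.4, -0.4, -0.1]
width: 23.7
```

>>> jog_arm([
  {"turn":[0,0,0],"dp":[-0.2,0.5,0],"claw":0.5},
  {"turn":[0,0,0],"dp":[-0.2,1,0],"claw":0.5},
  {"turn":[0,0,0],"dp":[-0.2,1,0],"claw":0.5},
])

```text
t: 9.98
ee_pos: [536.6, 165.2, 209.1]
orientation: [-1.553, -0.274, 0.276]
ft_force: [-0.3, -0.4, 1.2]
width: 42.4
```

Run:
```python
from m import *
print(level(20))
d=grab('scene'); crop(d,'scene6.png',190,180,300,285,7)
d=grab('top'); crop(d,'top6.png',90,110,285,230,4)
```

```text
(array([-0.0001, -0.0005, -0.0005]), array([536.6, 165.2, 209.1]), array([-0.3, -0.4,  1.2]), 42.4)
```

View pics/scene6.png

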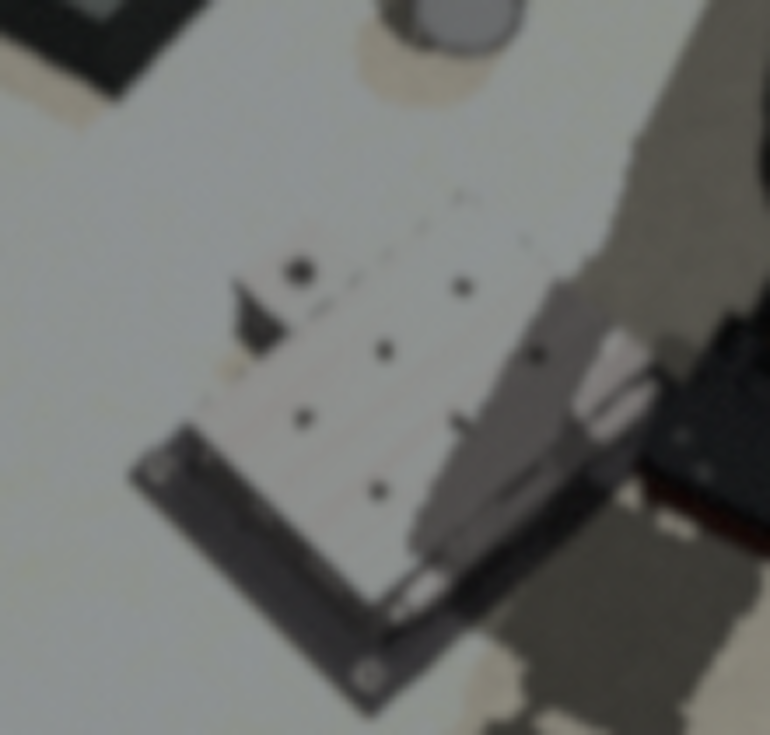

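View pics/top6.png

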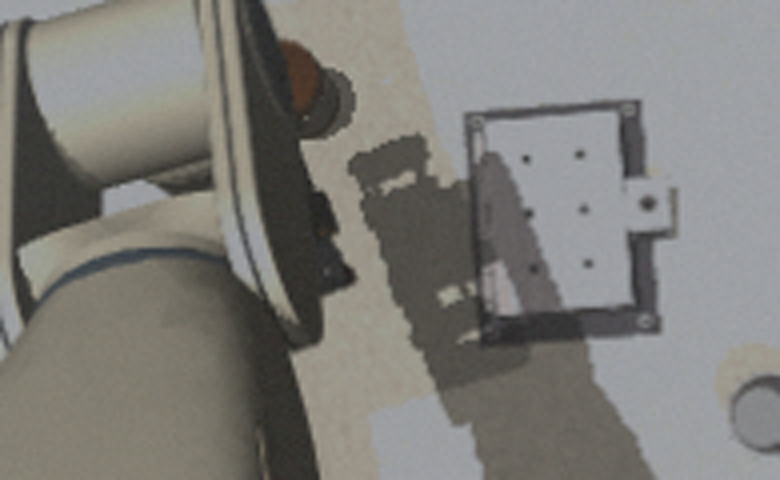

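The lid is down with its lug hole visible at scene crop (300,271) and top crop (648,203). I'll triangulate it, then go to the pin.

Run:
```python
from m import *
a=px((300,271),190,180,7); b=px((648,203),90,110,4)
# refine dark-blob centroid
for d,c,r in((S,a,5),(T,b,5)):
    g=cv2.cvtColor(d['img'],cv2.COLOR_RGB2GRAY).astype(float)
    u,v=np.round(c).astype(int); w=g[v-r:v+r+1,u-r:u+r+1]; m=np.clip(np.median(w)-12-w,0,None)
    m[(np.hypot(*np.mgrid[-r:r+1,-r:r+1])>4)]=0
    yy,xx=np.mgrid[v-r:v+r+1,u-r:u+r+1]; cc=((m*xx).sum()/m.sum(),(m*yy).sum()/m.sum())
    print(c,cc,[atz(d,*q,55).round(1)[:2] for q in(c,cc)], proj(d,[[565.3,-82.5,55]]))
```

```text
[232.42857143 218.28571429] (np.float64(232.41463414634146), np.float64(218.39598278335725)) [array([565.3, -82.3]), array([565.5, -82. ])] [[232.38162171 218.24896718]]
[251.625 160.375] (np.float64(251.53757961783438), np.float64(160.45350318471338)) [array([565.4, -80.9]), array([565.1, -80.6])] [[252.12253251 160.38355946]]
```

>>> jog_arm([
  {"turn":[0,0,0],"dp":[-0.28,0.5,0],"claw":0.5},
  {"turn":[0,0,0],"dp":[-0.28,1,0],"claw":0.5},
  {"turn":[0,0,0],"dp":[-0.28,1,0],"claw":0.5},
])

```text
t: 10.33
ee_pos: [514.1, 244.4, 208.4]
orientation: [-1.553, -0.274, 0.278]
ft_force: [-0.3, -0.8, 1.6]
width: 44.1
```

>>> jog_arm([
  {"turn":[0,0,0],"dp":[-0.25,0.5,0],"claw":0.5},
  {"turn":[0,0,0],"dp":[-0.25,0.9,0],"claw":0.5},
  {"turn":[0,0,0],"dp":[-0.25,0.9,0],"claw":0.5},
  {"turn":[0,0,0],"dp":[-0.25,0.9,0],"claw":0.5},
])

```text
t: 10.67
ee_pos: [494.3, 316.1, 207.9]
orientation: [-1.554, -0.275, 0.28]
ft_force: [-1.0, -0.6, 0.8]
width: 43.7
```

Run:
```python
from m import *
print(level(20))
```

```text
(array([ 0.0005, -0.0009, -0.0015]), array([494.3, 316.1, 207.9]), array([-1. , -0.6,  0.8]), 43.7)
```

>>> jog_arm([
  {"turn":[0,0,0],"dp":[-0.025,0.085,-0.4],"claw":0.5},
  {"turn":[0,0,0],"dp":[-0.025,0.085,-0.9],"claw":0.5},
  {"turn":[0,0,0],"dp":[-0.025,0.085,-1],"claw":0.5},
  {"turn":[0,0,0],"dp":[-0.025,0.085,-1],"claw":0.5},
  {"turn":[0,0,0],"dp":[-0.025,0.085,-1],"claw":0.5},
  {"turn":[0,0,0],"dp":[-0.025,0.085,-1],"claw":0.5},
])

```text
t: 11.17
ee_pos: [493.8, 322.6, 129.7]
orientation: [-1.553, -0.276, 0.277]
ft_force: [-0.3, 1.0, 0.1]
width: 43.8
```

Run:
```python
from m import *
d=grab('scene'); crop(d,'scene7.png',300,235,400,335,7)
print(level(20))
```

```text
(array([ 0.    , -0.    , -0.0013]), array([493.8, 323. , 129.9]), array([0.9, 0.8, 0.2]), 44.1)
```

View pics/scene7.png

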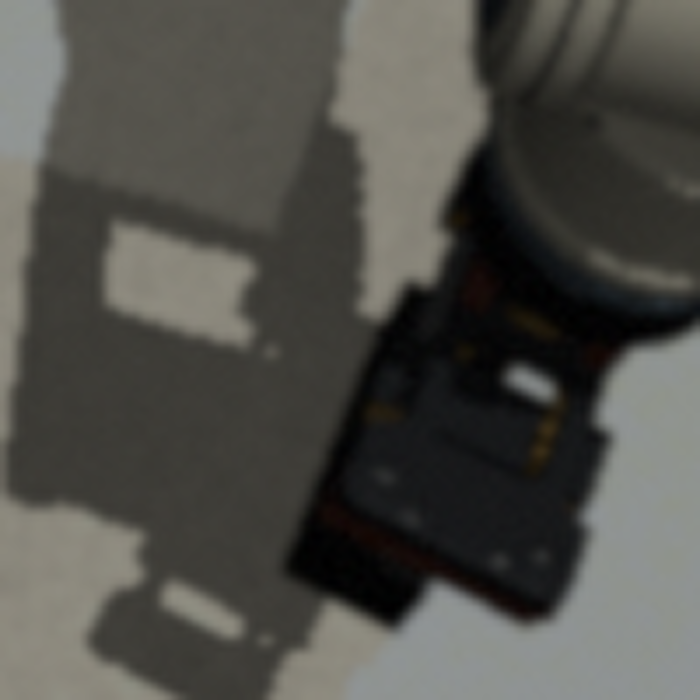

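The view shows only the gripper over the stand, with the pin hidden. I trust the measured pin position, so I'll go down and grip.

>>> jog_arm([
  {"turn":[0,0,0],"dp":[-0.019,0,-0.25],"claw":0.5},
  {"turn":[0,0,0],"dp":[-0.019,0,-0.5],"claw":0.5},
  {"turn":[0,0,0],"dp":[-0.019,0,-0.75],"claw":0.5},
  {"turn":[0,0,0],"dp":[-0.019,0,-0.92],"claw":0.5},
  {"turn":[0,0,0],"dp":[-0.019,0,-0.92],"claw":0.5},
  {"turn":[0,0,0],"dp":[-0.019,0,-0.92],"claw":0.5},
])

```text
t: 11.72
ee_pos: [492.6, 323.0, 56.8]
orientation: [-1.553, -0.277, 0.277]
ft_force: [1.0, 0.0, 1.2]
width: 44.3
```

>>> jog_arm([
  {"turn":[0,0,0],"dp":[0,0,0],"claw":0},
  {"turn":[0,0,0],"dp":[0,0,0],"claw":0},
  {"turn":[0,0,0],"dp":[0,0,0],"claw":0},
  {"turn":[0,0,0],"dp":[0,0,0],"claw":0},
  {"turn":[0,0,0],"dp":[0,0,0],"claw":0},
  {"turn":[0,0,0],"dp":[0,0,0],"claw":0},
  {"turn":[0,0,0],"dp":[0,0,0],"claw":0},
])

```text
t: 12.3
ee_pos: [492.5, 323.1, 57.5]
orientation: [-1.553, -0.277, 0.277]
ft_force: [-1.6, -0.2, 6.7]
width: 17.3
```

>>> jog_arm([
  {"turn":[0,0,0],"dp":[0,0,0.15],"claw":0},
  {"turn":[0,0,0],"dp":[0,0,0.35],"claw":0},
  {"turn":[0,0,0],"dp":[0,0,0.6],"claw":0},
  {"turn":[0,0,0],"dp":[0,0,0.85],"claw":0},
  {"turn":[0,0,0],"dp":[0,0,1],"claw":0},
  {"turn":[0,0,0],"dp":[0,0,1],"claw":0},
])

```text
t: 12.8
ee_pos: [494.1, 324.1, 140.7]
orientation: [-1.551, -0.281, 0.273]
ft_force: [-0.1, -0.2, -0.7]
width: 17.6
```

>>> jog_arm([
  {"turn":[0,0,0],"dp":[0.18,-0.4,0.25],"claw":0},
  {"turn":[0,0,0],"dp":[0.18,-0.9,0.25],"claw":0},
  {"turn":[0,0,0],"dp":[0.18,-0.95,0.25],"claw":0},
])

```text
t: 13.05
ee_pos: [508.2, 244.0, 160.7]
orientation: [-1.553, -0.279, 0.273]
ft_force: [-0.2, -1.1, -0.4]
width: 17.5
```

>>> jog_arm([
  {"turn":[0,0,0],"dp":[0.18,-0.4,0],"claw":0},
  {"turn":[0,0,0],"dp":[0.18,-0.9,0],"claw":0},
  {"turn":[0,0,0],"dp":[0.18,-0.95,0],"claw":0},
])

```text
t: 13.3
ee_pos: [521.7, 163.4, 159.5]
orientation: [-1.555, -0.275, 0.273]
ft_force: [-0.9, 0.1, -1.3]
width: 17.5
```

>>> jog_arm([
  {"turn":[0,0,0],"dp":[0.18,-0.4,0],"claw":0},
  {"turn":[0,0,0],"dp":[0.18,-0.9,0],"claw":0},
  {"turn":[0,0,0],"dp":[0.18,-0.95,0],"claw":0},
])

```text
t: 13.55
ee_pos: [535.4, 83.4, 158.4]
orientation: [-1.556, -0.27, 0.273]
ft_force: [0.2, -0.2, -1.6]
width: 17.4
```

>>> jog_arm([
  {"turn":[0,0,0],"dp":[0.18,-0.4,0],"claw":0},
  {"turn":[0,0,0],"dp":[0.18,-0.9,0],"claw":0},
  {"turn":[0,0,0],"dp":[0.18,-0.95,0],"claw":0},
])

```text
t: 13.8
ee_pos: [549.7, 3.6, 157.6]
orientation: [-1.557, -0.267, 0.271]
ft_force: [0.3, -0.8, -1.9]
width: 17.6
```

>>> jog_arm([
  {"turn":[0,0,0],"dp":[0.1,-0.4,0],"claw":0},
  {"turn":[0,0,0],"dp":[0.1,-0.7,0],"claw":0},
  {"turn":[0,0,0],"dp":[0.1,-0.7,0],"claw":0},
  {"turn":[0,0,0],"dp":[0.1,-0.7,0],"claw":0},
])

```text
t: 14.13
ee_pos: [557.1, -52.4, 156.8]
orientation: [-1.557, -0.264, 0.271]
ft_force: [0.5, 0.8, -1.1]
width: 17.8
```

Run:
```python
from m import *
d=grab('scene'); crop(d,'scene8.png',180,120,320,260,5)
print(level(20))
```

```text
(array([ 0.0009, -0.0011,  0.0023]), array([557.1, -51.6, 156.9]), array([-0.9,  0.1, -0.9]), 17.5)
```

View pics/scene8.png

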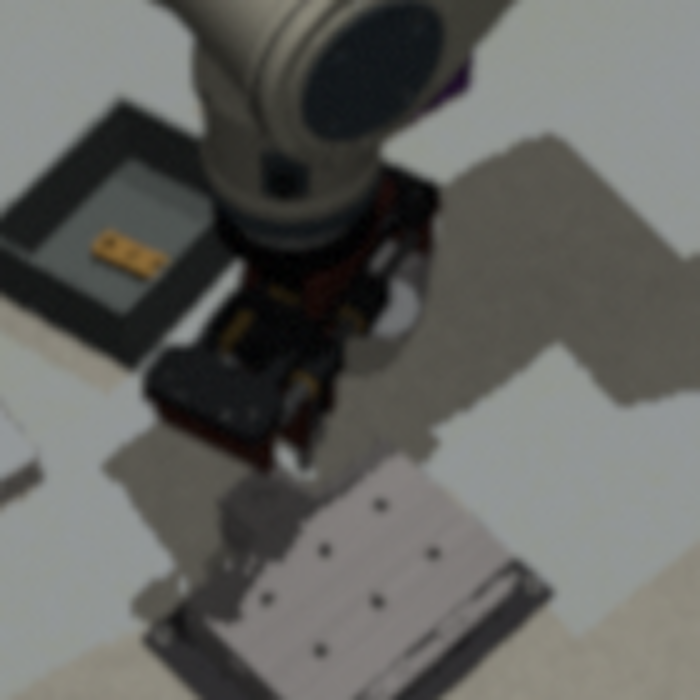

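>>> jog_arm([
  {"turn":[0.001,-0.001,0.002],"dp":[0.105,-0.385,-0.1],"claw":0},
  {"turn":[0.001,-0.001,0.002],"dp":[0.105,-0.385,-0.3],"claw":0},
  {"turn":[0.001,-0.001,0.002],"dp":[0.105,-0.385,-0.44],"claw":0},
  {"turn":[0.001,-0.001,0.002],"dp":[0.105,-0.385,-0.44],"claw":0},
  {"turn":[0.001,-0.001,0.002],"dp":[0.105,-0.385,-0.44],"claw":0},
  {"turn":[0.001,-0.001,0.002],"dp":[0.105,-0.385,-0.44],"claw":0},
])

```text
t: 14.68
ee_pos: [565.5, -81.3, 121.9]
orientation: [-1.553, -0.274, 0.275]
ft_force: [-0.6, 0.1, -0.7]
width: 17.5
```

Run:
```python
from m import *
d=grab('scene'); crop(d,'scene9.png',195,170,275,240,9)
print(level(20))
o=ctrl.get_obs(); p=o['ee_pos']
print('pred tip px',proj(d,[p-[0,0,47.5],p-[0,0,9.5],p-[0,0,3.5],[565.3,-82.3,55]]).round(1).tolist())
```

```text
(array([-0.0001,  0.0001, -0.0001]), array([565.7, -81.5, 122.2]), array([-0.2,  0.5,  0. ]), 17.5)
pred tip px [[232.2, 214.9], [231.7, 207.6], [231.6, 206.4], [232.4, 218.3]]
```

View pics/scene9.png

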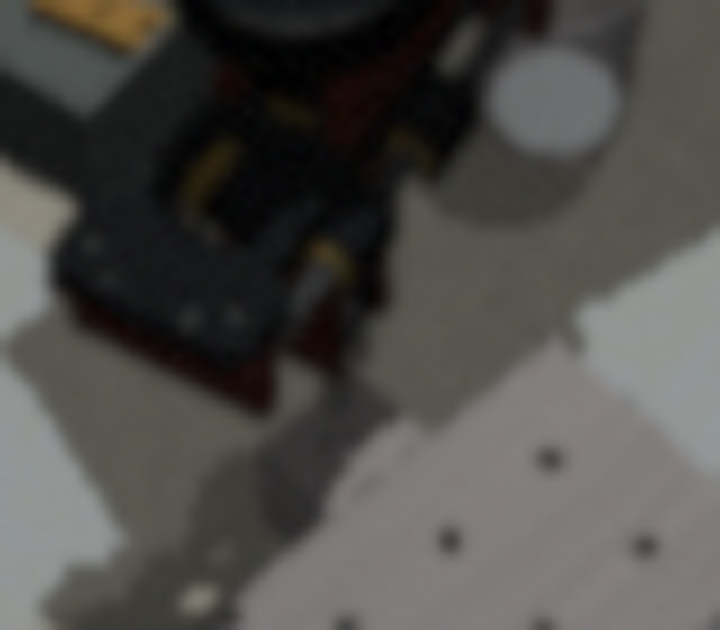

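The pin is dim and mostly hidden (tip expected near crop (335,404)), so I'll enhance the contrast.

Run:
```python
from m import *
d=load('scene'); im=d['img'][190:235,210:255].astype(float)
im=np.clip((im-15)*2.2,0,255).astype(np.uint8)
im=cv2.resize(cv2.cvtColor(im,cv2.COLOR_RGB2BGR),None,fx=16,fy=16,interpolation=cv2.INTER_NEAREST); cv2.imwrite('pics/s9b.png',im)
for v in range(203,224):
    print(v,' '.join('%4d'%depth(d,u,v)[2] for u in range(222,246)))
```

```text
203  241  243  243  244  243  214  217  214  213  165  159  146  143  130  133  128   -2    0   -2   -2   -3   -4   -2    0
204  242  242  244  241  239  218  216  215  162  163  156  141  139  127  127  123    0   -1    2   -4   -4   -2   -1    0
205  243  244  242  242  238  217  215  157  159  155  149  137  131  121  124   -1   -1    1   -3   -3   -3   -2    2   -1
206  244  243  243  239  234  218  143  148  151  152  146  133  128  118   -2   -3   -2   -2    0   -1   -3   -1   -1    0
207  242  242  241  237  218  215  141  144  148  147  140  124  121  116    0   -5   -2   -3   -2   -1   -3   -2   -3    0
208  244  241  237  219  217  135  135  137  139  143  138  123  118  118   -2    1   -4   -2   -2   -4   -2   -1   -1   -1
209  242  240  232  227  126  131  130  134  137  138  134  117  115  117   -2   -3   -3    0   -2   -1   -4    0    0   -4
210  237  232  229  225   -4  123  124  131  127  133  128  116  117  112   -2   -1   -2   -2   -2    0   -2    2   -5   -3
211  234  229  226  218   -4   -1    0  125  125  127  124  114  112   -1   -1   -1   -1   -3    0   -4   -3
[... 803 characters left out ...]
   52   49   47   48   51   55   52   49   52   51   48   47   -1   52   55   48
219    1   -1   50   53   53   53   50   50   47   46   42   43   48   53   53   50   51   52   51   53   49   48   53   52
220   -3   53   50   51   53   50   53   52   53   33   34   32   49   51   52   51   51   53   52   53   52   51   52   50
221    0   42   51   53   54   54   50   51   52   53   51   50   51   52   52   49   52   49   53   53   52   50   52   50
222   -1   -2   47   52   51   52   53   54   53   49   53   55   50   54   52   50   51   50   53   49   50   52   50   53
223    0   -2   30   49   52   52   52   53   52   52   53   49   48   56   51   50   49   52   52   52   51   51   51   51
```

View pics/s9b.png

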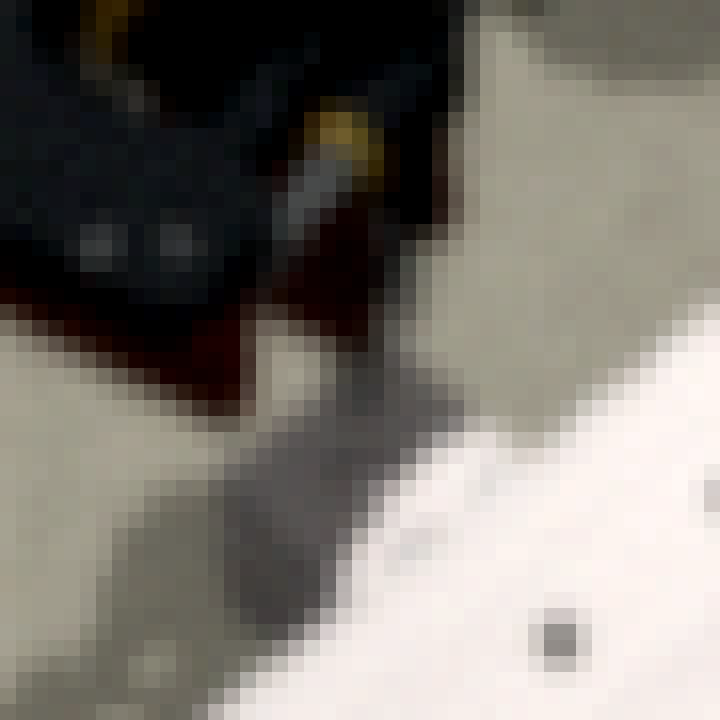

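The depth map shows the shaft centred at u≈232 and ending at row 216, right above the hole at (232,218.5). That agrees with the computed alignment. I'll lower slowly and watch the force.

>>> jog_arm([
  {"turn":[0,0,0],"dp":[-0.003,-0.009,-0.1],"claw":0},
  {"turn":[0,0,0],"dp":[-0.003,-0.009,-0.2],"claw":0},
  {"turn":[0,0,0],"dp":[-0.003,-0.009,-0.25],"claw":0},
  {"turn":[0,0,0],"dp":[-0.003,-0.009,-0.28],"claw":0},
  {"turn":[0,0,0],"dp":[-0.003,-0.009,-0.31],"claw":0},
  {"turn":[0,0,0],"dp":[-0.003,-0.009,-0.31],"claw":0},
])

```text
t: 15.23
ee_pos: [565.2, -82.2, 96.8]
orientation: [-1.553, -0.273, 0.275]
ft_force: [0.2, 0.6, -1.3]
width: 17.3
```

There is no contact force with the tip about 6 mm into the lid hole. I'll continue.

>>> jog_arm([
  {"turn":[0,0,0],"dp":[0,0,-0.05],"claw":0},
  {"turn":[0,0,0],"dp":[0,0,-0.1],"claw":0},
  {"turn":[0,0,0],"dp":[0,0,-0.15],"claw":0},
  {"turn":[0,0,0],"dp":[0,0,-0.2],"claw":0},
  {"turn":[0,0,0],"dp":[0,0,-0.24],"claw":0},
  {"turn":[0,0,0],"dp":[0,0,-0.24],"claw":0},
])

```text
t: 15.73
ee_pos: [564.7, -82.1, 76.7]
orientation: [-1.553, -0.273, 0.275]
ft_force: [-0.6, 0.3, -2.5]
width: 17.5
```

>>> jog_arm([
  {"turn":[0,0,0],"dp":[0.003,0,-0.04],"claw":0},
  {"turn":[0,0,0],"dp":[0.003,0,-0.08],"claw":0},
  {"turn":[0,0,0],"dp":[0.003,0,-0.12],"claw":0},
  {"turn":[0,0,0],"dp":[0.003,0,-0.12],"claw":0},
  {"turn":[0,0,0],"dp":[0.003,0,-0.12],"claw":0},
])

```text
t: 16.15
ee_pos: [564.8, -82.1, 66.9]
orientation: [-1.552, -0.272, 0.276]
ft_force: [0.5, 0.5, -1.0]
width: 17.8
```

>>> jog_arm([
  {"turn":[0,0,0],"dp":[0,0,-0.03],"claw":0},
  {"turn":[0,0,0],"dp":[0,0,-0.06],"claw":0},
  {"turn":[0,0,0],"dp":[0,0,-0.06],"claw":0},
  {"turn":[0,0,0],"dp":[0,0,-0.06],"claw":0},
])

```text
t: 16.48
ee_pos: [565.2, -82.3, 62.3]
orientation: [-1.553, -0.273, 0.275]
ft_force: [-0.0, -1.1, 1.0]
width: 17.9
```

>>> jog_arm([
  {"turn":[0,0,0],"dp":[0,0,-0.03],"claw":0},
  {"turn":[0,0,0],"dp":[0,0,-0.05],"claw":0},
  {"turn":[0,0,0],"dp":[0,0,-0.05],"claw":0},
  {"turn":[0,0,0],"dp":[0,0,-0.05],"claw":0},
])

```text
t: 16.82
ee_pos: [565.3, -82.4, 58.4]
orientation: [-1.553, -0.273, 0.275]
ft_force: [-0.7, -2.2, 3.4]
width: 17.5
```

Collar contact has begun. I'll press on in small steps.

>>> jog_arm([
  {"turn":[0,0,0],"dp":[0,0.003,-0.015],"claw":0},
  {"turn":[0,0,0],"dp":[0,0.003,-0.03],"claw":0},
  {"turn":[0,0,0],"dp":[0,0.003,-0.03],"claw":0},
  {"turn":[0,0,0],"dp":[0,0.003,-0.03],"claw":0},
])

```text
t: 17.15
ee_pos: [565.4, -82.5, 57.3]
orientation: [-1.553, -0.273, 0.275]
ft_force: [-4.3, -2.9, 17.5]
width: 17.6
```

>>> jog_arm([
  {"turn":[0,0,0],"dp":[0,0.003,-0.015],"claw":0},
  {"turn":[0,0,0],"dp":[0,0.003,-0.025],"claw":0},
  {"turn":[0,0,0],"dp":[0,0.003,-0.025],"claw":0},
  {"turn":[0,0,0],"dp":[0,0.003,-0.025],"claw":0},
])

```text
t: 17.48
ee_pos: [565.5, -82.5, 57.2]
orientation: [-1.554, -0.273, 0.275]
ft_force: [-7.6, -2.7, 22.6]
width: 17.2
```

The pin stopped at TCP z = 57.2, where a shut mould predicts 57.5, with about 23 N up. I'll check the lid in depth and in the picture.

Run:
```python
from m import *
S0=load('scene')
d=grab('scene'); crop(d,'scene10.png',190,170,300,285,6); print(level(20))
def patch(d):
    P=[]
    for v in range(205,270):
        for u in range(215,300):
            q=depth(d,u,v); l=q-[560.43,-8.69,0]; c,s=np.cos(1.635),np.sin(1.635); x,y=c*l[0]+s*l[1],-s*l[0]+c*l[1]
            if -53<x<40 and abs(y)<76 and 38<q[2]<65: P.append((x,y,q[2]))
    P=np.array(P); A=np.c_[P[:,:2],np.ones(len(P))]; k=np.linalg.lstsq(A,P[:,2],rcond=None)[0]
    return k.round(4),len(P),'z at lug x=-74',round(-74*k[0]+k[2],2),'at hinge',round(61*k[0]+k[2],2)
print('before',patch(S0)); print('now',patch(d))
crop(grab('top'),'top10.png',90,110,285,230,4)
d=load('scene')
```

```text
(array([ 0.0002, -0.0003, -0.0001]), array([565.4, -82.6,  57.2]), array([-7.1, -3.7, 22.3]), 17.5)
before (array([-0.0508, -0.    , 49.0699]), 1516, 'z at lug x=-74', np.float64(52.83), 'at hinge', np.float64(45.97))
now (array([ 1.30000e-03, -1.90000e-03,  4.59874e+01]), 1478, 'z at lug x=-74', np.float64(45.89), 'at hinge', np.float64(46.07))
```

View pics/scene10.png

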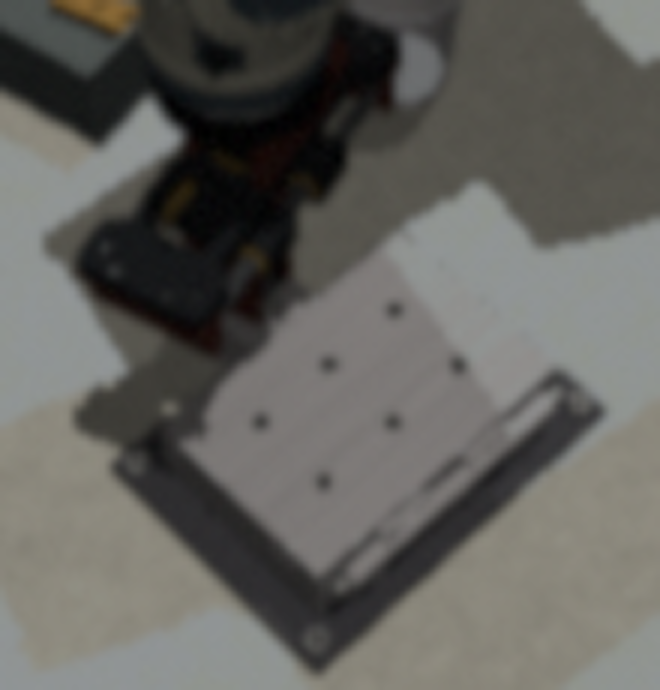

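The lid tilt went from 0.051 rad to 0 (lug height dropped 7 mm), so the mould is fully shut under the collar with a steady push of about 22 N. Handing in.

Run:
```python
from m import *
print(ctrl.close_job()); print(level(20))
```

```text
the job is handed in; nothing more can be done
None
the job is handed in; nothing more can be done
```

I handed the job in at about 17.6 s of the 72 s allowed. The resin bar is in the grey tub, the upper half is down, and the pin is through both lugs. The gripper is still on the pin and pressing.

- **Bar:** the camera showed it lying on the floor of the grey tub, well away from the two purple ones.
- **Mould shut:** by the depth picture, the upper half's tilt went from 0.051 rad on the springs to about 0 (7 mm lower at the lug). The pin stopped at tool height 57.2 mm, against 57.5 mm predicted for fully shut.
- **Push and grip:** the last reading was about 22 N upward on the tool and about 8 N sideways, steady over the last readings, with the fingers closed to 17.5 mm on the pin's head.
- **Not checked:** the arm hid the pin's shaft while it went in, so that part rests on the force and height readings. I did not re-check the rod, bottle and slide box at the end. My moves stayed clear of them, and the beaker looked untouched in the last picture.
- **Disagreement:** depth heights read about 2 mm low (lid top 46 mm instead of 48), within the camera calibration, so I used only the change.

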